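# Take the tension off a stone grinder's rollers

## Task

The rollers of the tabletop stone grinder are about to come out. Lift the grinder's domed lid off by its knob and set it down flat in the middle of the chopping board, then push the sprung tension arm on the roller yoke back past its ratchet click, all the way to its stop, and keep it pressed there: finish while still holding it fully back, with the lid left on the board and the things around not knocked about.

Things in the scene. Friction and masses are not known exactly. Their poses are not given: they have to be found in the camera images.
- grinder: tabletop stone grinder, fixed: white base 230 mm across, 68 mm high, black dial at its front (own -x, turned up to 52 degrees from the robot); open steel drum 160 mm across, rim 165 mm above the worktop. Origin: underside centre, on the drum's axis, z up. A steel yoke plate over the rollers (top at 157 mm) carries the arm, its coil spring, the pawl and two stop studs up to 174 mm
- lid: loose steel domed lid, 176 mm across, 60 mm high without its knob, about 0.25 kg, hollow. Origin: centre of its bottom edge, z up. At the start it sits level on the drum's flange, bottom edge 158 mm above the worktop, and covers the tension arm; it must go straight up 50 mm to come free
- lid_knob (a point): centre of the lid's round black knob (30 mm across, 19 mm high, on a 20 mm neck), 80 mm above the lid's bottom edge; the knob's top is at 90 mm, the lid's flat top at 60 mm
- board: heavy wooden chopping board that does not move, 180 (own x) by 210 (own y) by 16 mm thick, its top clear. Origin: centre of its underside. Board and grinder stand side by side, either one on the left
- tension_angle (a joint): angle of the sprung arm about a vertical axis, rad: 0 at rest, 0.86 at its stop; growing turns it clockwise seen from above. Just past 0.6 a sprung pawl clicks in behind a tooth: let go beyond that, the arm springs back only to 0.60 (before it, to 0). The spring takes about 5 N at the tab near 0, 9 N near the stop
- tension_arm: steel tension arm, a bar 14 mm wide with a black upright finger tab at its free end. Origin: on its pivot axis, 157 mm above the worktop; own x along the arm, z up
- pivot_axis (a point): point on the arm's vertical pivot axis, 185 mm above the worktop, 42 mm from the drum's axis toward the grinder's own -y. The pivot post reaches to 192 mm above the worktop
- tension_tab (a point): black upright finger tab at the arm's free end, 86 mm from the pivot axis: 24 mm along the arm (own x, away from the pivot), 10 mm thick (own y), flat upright push faces. This point: centre of its underside, 169 mm above the worktop (the arm's top face); its top is at 198 mm. It starts at the grinder's front left and is pushed to the grinder's back (own -y of the tab), round the pivot
- tumbler: steel tumbler, upside down, 68 mm across, 92 mm high; leave alone
- fork: steel fork lying flat, 204 mm long; leave alone
- tin: food tin, 57 mm across, 72 mm high; leave alone
- bottle: small brown dropper bottle, 33 mm across, 102 mm high; leave alone

How it is judged:
On the way, in this order (a step that is already met when the one before it is completed fails the run):
1. the lid stands flat on the board, let go, before the arm is touched (z of lid in the frame of board between 0.011 and 0.021 m and horizontal distance between lid and board below 0.045 m and angle between lid's own z axis and vertical below 0.08 rad and contact force between the fingers and lid below 0.1 N and value of joint tension_angle below 0.1 rad), for 0.2 s.
2. the tension arm is pushed past its click (value of joint tension_angle above 0.68 rad and contact force between the fingers and tension_arm above 1 N), for 0.1 s.
At the end, for the whole second after the job is handed in: The fingers press on the tab with more than 2 N and hold the tension arm still at more than 0.74 rad (stop 0.86; the pawl alone would leave it at 0.60). The lid stands flat on the board, its centre within 45 mm of the board's, tilted under 0.08 rad, untouched (value of joint tension_angle above 0.74 rad and velocity of joint tension_angle between -0.1 and 0.1 rad/s and contact force between the fingers and tension_arm above 2 N and z of lid in the frame of board between 0.011 and 0.021 m and horizontal distance between lid and board below 0.045 m and angle between lid's own z axis and vertical below 0.08 rad and contact force between each of the arm, the fingers and lid below 0.1 N); the arm keeps its last pose, push and grip.
It fails at once if the lid is dropped or flung (faster than 1 m/s) (linear speed of lid above 1 m/s).
It fails at once if a thing standing around is shifted by more than 40 mm (distance of any of tumbler, fork, tin, bottle from where it was at the start of the episode above 0.04 m).
It also fails if it takes over 59 s, if anything falls off the work surface, if the arm or the gripper's body presses on something with over 40 N, if the wrist force passes 120 N, or if a joint passes its speed limit or range.

## Robot

A 6-joint arm with a two-finger parallel gripper is mounted at the origin on a cart in front of the work surface, level with it; the furniture and walls round the work are solid. World frame = base frame: x ahead of the robot, y to its left, z up, the work surface at z = 0. Lengths are in m, angles in rad, forces in N, time in s.
With the tool pointing down it reaches from about 0.35 to 0.85 m from the base axis. Payload 8.1 kg.
Tool frame: the origin (TCP) lies on the centre line of the jaws, within the pads' length; the fingertips stand 22 mm ahead of it and the grasp point (between the pads) lies 3 mm ahead of it; z points along the fingers, y is the line along which they close (so a half turn about z gives the same grasp; the last joint's range is limited). The gripper opens to 93 mm and grips with 3 to 60 N. Pads are 15 mm wide; open, the fingers measure 128 mm over their backs; the gripper's body (75 mm by 188 mm) begins 65 mm behind the grasp point.
Start: joints at [1.256, 0.13, 1.488, -0, 1.523, -0.085], TCP at [0.137, 0.584, 0.241] pointing down, gripper open.
Joint ranges: [-2.96, 2.96], [-0.89, 2.26], [0.02, 2.5], [-1.34, 4.48], [0, 2.73], [-2.66, 2.66]. Speed limits (rad/s): [2.39, 2.39, 2.79, 3.14, 3.14, 3.14].

## Interface

Orientations are given as a 3x3 rotation matrix whose columns are the frame's x, y, z axes.
In Python, from bench import sense, camera, camera_params, job_done gives the robot as it stands. The module is installed in compiled form; this text tells all that it offers.
- The arm moves only by the shell command python3 -m inch [OPENING] [FORCE], which reads ROWS from standard input. ROWS is one flat JSON list of numbers that holds 1 to 8 rows one after another, with no inner brackets; each row has 6 numbers: dx, dy, dz in m, then a rotation vector rx, ry, rz in rad; each row shifts and turns the commanded pose from where the row before left it, along the tool's axes as they then stand; what a row does not reach is not made up. A row lasts 1/12 s, in which the tool goes at most 0.0417 m and 0.125 rad, less where a joint would pass 70% of its speed; a pose out of reach is approached as far as the arm can. OPENING is the finger opening in m, set as the command begins (- or left out keeps the last). The fingers move at their own pace and stop on an object; FORCE is the grip in N (left out, the last holds). Time passes only in rows, so rows that do not move let the fingers close. It prints the time, the measured TCP pose, the force, the opening and the grip force at its end. Input that does not fit is refused with a message, and nothing moves.
- sense(): the state, without advancing time (a new reading comes with each control period).
- camera(name): name is "scene" or "top" or "wrist"; returns the picture (400x640x3 uint8, blue, green, red); there is no depth.
- camera_params(name): a dict with "fovy" (degrees; the focal length in pixels is half the picture's height over the tangent of half this angle, whatever the lens; pixels are square), "cx", "cy" (the principal point, pixels), "view" (4x4, takes a point from world to camera coordinates). Camera axes: x right, y up, looking along -z (the intrinsics and any distortion apply to the point x, -y, -z); pixel columns grow to the right and rows downward; lengths in m; the calibration is good to about 2 mm. A picture is of the moment at which its call begins: read the wrist's pose just before it. camera_params takes no time and is no camera call; for the wrist camera it gives the pose at the moment of the call.
- job_done(): hands the job in; it is judged then, once.
The state is a dict: "time": time; "joint_positions": joint angles; "joint_vel": joint speeds; "tau": joint torques, N m; "tcp_pos": TCP position; "ee_rot": TCP orientation; "wrist_force": force on the tool from outside, world axes, zero at the start; "wrist_torque": the same for the moment, N m; "grip_width": finger opening in m; "finger_force": force on a finger pad.
Only numpy, scipy, OpenCV 4.12 (cv2) and the standard library are available. Lean on these libraries where they do the work, as an engineer would, in place of code of your own. Each camera call takes 0.05 s, during which the arm holds its last target. There are 200 camera calls.

## Working session

There is one attempt and no reset: what is moved stays moved. The work goes in short steps, Python scripts to look and compute and a shell command to move; the robot and the scene stay as the last step left them, time stands still between calls to the robot, and variables do not carry over. Pictures are saved under pics/ and viewed, at most 10 in all, crops included, and the job is handed in when it is done.

```bash
mkdir -p pics
cat > h.py <<'E'
import numpy as np, cv2
from bench import sense, camera, camera_params
def ray(p,u,v):
    f=200/np.tan(np.radians(p['fovy'])/2); V=np.array(p['view'])
    d=np.array([(u-p['cx'])/f,-(v-p['cy'])/f,-1.]); R=V[:3,:3]
    return -R.T@V[:3,3], R.T@d
def onz(p,u,v,z):
    o,d=ray(p,u,v); return o+d*(z-o[2])/d[2]
def proj(p,X):
    f=200/np.tan(np.radians(p['fovy'])/2); V=np.array(p['view']); c=V[:3,:3]@np.array(X)+V[:3,3]
    return p['cx']+f*c[0]/-c[2], p['cy']-f*c[1]/-c[2]
E
python3 - <<'E'
from h import *
for n in ("scene","top"):
    cv2.imwrite(f"pics/{n}.png",camera(n)); p=camera_params(n); print(n,p)
s=sense();print(s['tcp_pos'],s['ee_rot'])
E
```

```text
scene {'fovy': 55.002063773774964, 'cx': 322.1817817831422, 'cy': 205.30924108725486, 'view': array([[-0.77277117, -0.63436982,  0.01999131,  0.43838702],
       [ 0.45348037, -0.52983153,  0.71668271, -0.35305823],
       [-0.44404986,  0.5628974 ,  0.69711279, -0.76504798],
       [ 0.        ,  0.        ,  0.        ,  1.        ]])}
top {'fovy': 43.30266829696664, 'cx': 310.84778260971075, 'cy': 199.63233422486763, 'view': array([[-4.52706430e-04, -9.99996399e-01, -2.64513455e-03,
        -6.56148010e-04],
       [ 9.93502822e-01, -7.50797372e-04,  1.13805006e-01,
        -5.80988327e-01],
       [-1.13806582e-01, -2.57642838e-03,  9.93499584e-01,
        -1.43008240e+00],
       [ 0.00000000e+00,  0.00000000e+00,  0.00000000e+00,
         1.00000000e+00]])}
[0.13651528 0.58378186 0.23968122] [[-9.73706373e-01  2.27806189e-01 -4.88996435e-04]
 [ 2.27806685e-01  9.73705079e-01 -1.59153329e-03]
 [ 1.13577180e-04 -1.66108276e-03 -9.99998614e-01]]
```

View pics/top.png

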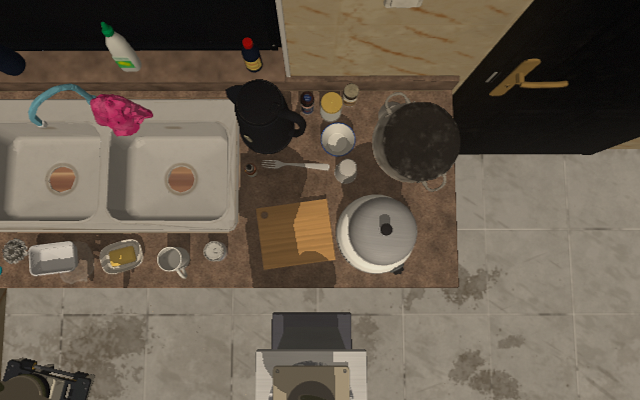

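View pics/scene.png

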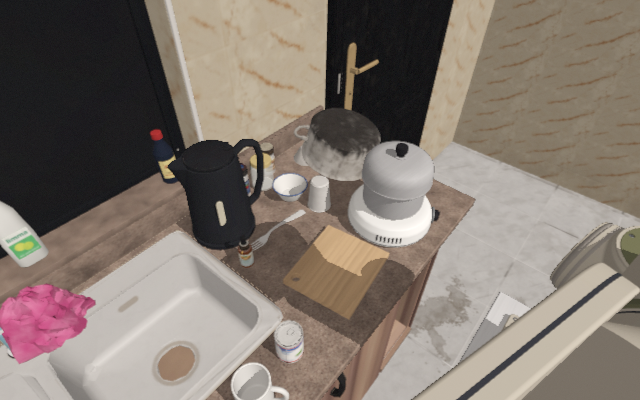

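The top view shows the board left (corners about (257,209), (327,199), (335,261), (263,269)), the grinder right with its knob at (386,229) and its dial at (398,270). I'll enlarge that area.

Run:
```python
from h import *
im=cv2.imread("pics/top.png")[180:290,245:425]
cv2.imwrite("pics/topc.png",cv2.resize(im,None,fx=4.4,fy=4.4,interpolation=cv2.INTER_CUBIC))
im=cv2.imread("pics/scene.png")[130:260,330:450]
cv2.imwrite("pics/scc.png",cv2.resize(im,None,fx=4.5,fy=4.5,interpolation=cv2.INTER_CUBIC))
```

```text
(no output)
```

View pics/topc.png

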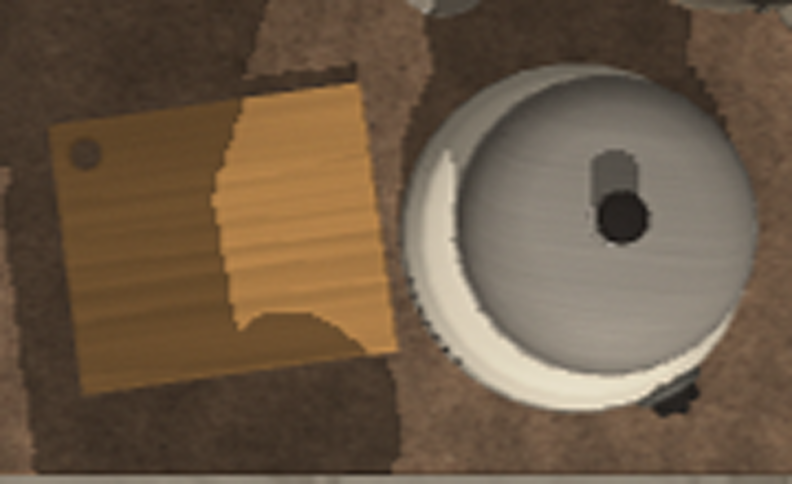

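View pics/scc.png

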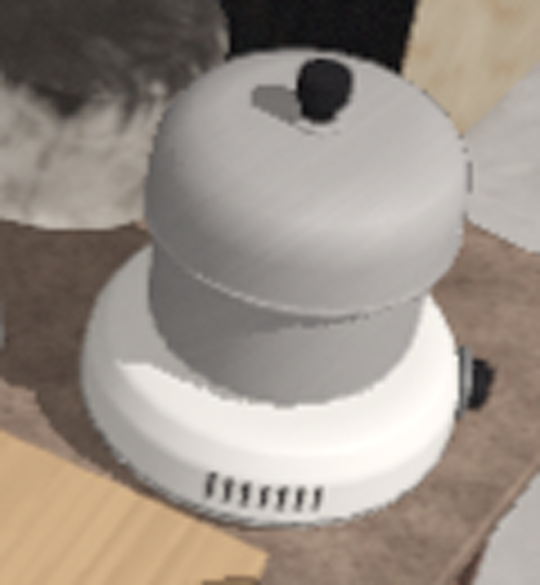

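Crop: knob centre (622,216), board corners (50,127),(357,84),(398,352),(83,395), dial about (676,393), base circle about x 403..., bottom 411. The scene crop has the knob at (325,90).

Run:
```python
from h import *
p=camera_params("top"); q=camera_params("scene")
T=lambda u,v:(245+u/4.4-.4,180+v/4.4-.4)
k=onz(p,*T(622,216),.241); print("knob top",k)
o1,d1=ray(p,*T(622,216)); o2,d2=ray(q,330+325/4.5-.4,130+90/4.5-.4)
A=np.c_[d1,-d2]; t=np.linalg.lstsq(A,o2-o1,rcond=None)[0]; print("tri",o1+d1*t[0],o2+d2*t[1])
c=np.array([onz(p,*T(*x),.016) for x in((50,127),(357,84),(398,352),(83,395))]); print(c,c.mean(0))
print("sides",np.linalg.norm(np.diff(c,axis=0),axis=1))
d=onz(p,*T(676,393),.035); v=d-k; print("dial",d,np.degrees(np.arctan2(v[1],v[0])))
th=np.arctan2(-v[1],-v[0]); print("grinder yaw",th)
for y in(th,): 
  Y=np.array([-np.sin(y),np.cos(y),0]); piv=k-.042*Y; print("pivot",piv)
s=sense();R=s['ee_rot'];print(R.T@(k-s['tcp_pos']), s['tcp_pos'])
```

```text
knob top [ 0.48474419 -0.18718273  0.241     ]
tri [ 0.48513001 -0.18818405  0.23416063] [ 0.48167586 -0.18977945  0.23419935]
[[ 0.55699949  0.16005522  0.016     ]
 [ 0.58570614 -0.0447211   0.016     ]
 [ 0.40793658 -0.07105142  0.016     ]
 [ 0.37994919  0.13623286  0.016     ]] [0.48264785 0.04512889 0.016     ]
sides [0.20677866 0.17970894 0.20916516]
dial [ 0.38153024 -0.25035964  0.035     ] -148.5293417918047
grinder yaw 0.5492666035027869
pivot [ 0.50667079 -0.22300485  0.241     ]
[-5.14703448e-01 -6.71365624e-01 -2.62048912e-04] [0.13651528 0.58378186 0.23968122]
```

```bash
echo '[0, 0, -0.035, 0, 0, 0, 0, 0, -0.035, 0, 0, 0, -0.04, -0.003, 0, 0, 0, 0.071, -0.04, -0.003, 0, 0, 0, 0.071, -0.04, -0.003, 0, 0, 0, 0.071, -0.04, -0.003, 0, 0, 0, 0.071, -0.04, -0.003, 0, 0, 0, 0.071, -0.04, -0.003, 0, 0, 0, 0.071]' | python3 -m inch 0.06 20
echo '[-0.04, -0.003, 0, 0, 0, 0.071, -0.04, -0.003, 0, 0, 0, 0.071, -0.04, -0.003, 0, 0, 0, 0.071, -0.04, -0.003, 0, 0, 0, 0.071, -0.04, -0.003, 0, 0, 0, 0.071, -0.04, -0.003, 0, 0, 0, 0.071, -0.04, -0.003, 0, 0, 0, 0.071, -0.04, -0.003, 0, 0, 0, 0.071]' | python3 -m inch
echo '[-0.04, -0.003, 0, 0, 0, 0.071, -0.04, -0.003, 0, 0, 0, 0.071, -0.04, -0.003, 0, 0, 0, 0.071, -0.04, -0.003, 0, 0, 0, 0.071, -0.04, -0.003, 0, 0, 0, 0.071, -0.04, -0.003, 0, 0, 0, 0.071]' | python3 -m inch
python3 - <<'E'
from h import *
import json
im=camera("wrist"); p=camera_params("wrist"); s=sense()
cv2.imwrite("pics/w1.png",im); k=np.array([.485,-.188,.238])
print(s['tcp_pos'],s['ee_rot'],s['ee_rot'].T@(k-s['tcp_pos']),proj(p,k))
E
```

```text
time: 0.77
tcp_pos: [0.3497, 0.4722, 0.3099]
ee_rot: [[-0.791, 0.612, -0.001], [0.612, 0.791, -0.001], [0.0, -0.001, -1.0]]
wrist_force: [0.3, 0.4, 0.4]
grip_width: 0.0596
finger_force: 0.0
time: 1.43
tcp_pos: [0.5254, 0.2087, 0.3099]
ee_rot: [[-0.337, 0.942, -0.001], [0.942, 0.337, -0.0], [0.0, -0.001, -1.0]]
wrist_force: [0.7, 0.9, -0.2]
grip_width: 0.06
finger_force: 0.0
time: 1.93
tcp_pos: [0.5472, -0.0292, 0.31]
ee_rot: [[0.082, 0.997, -0.001], [0.997, -0.082, 0.0], [0.0, -0.001, -1.0]]
wrist_force: [0.5, -0.5, 0.6]
grip_width: 0.0598
finger_force: 0.0
[ 0.54649896 -0.03606463  0.30997864] [[ 0.09243525  0.99571751 -0.00153571]
 [ 0.99570981 -0.09244084 -0.00408334]
 [-0.00420781 -0.00115168 -0.99999048]] [-0.15666534 -0.04710766  0.07269281] (np.float64(266.6389340982488), np.float64(397.45057032761497))
```

View pics/w1.png

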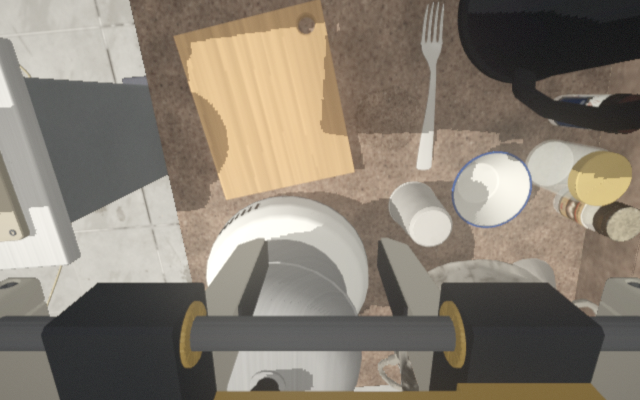

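Wrist view: the knob shows at about (265,385), in line with the prediction (267,397). The board corners are (176,38), (319,2), (354,172), (226,200).

```bash
echo '[-0.038, -0.012, 0, 0, 0, 0, -0.038, -0.012, 0, 0, 0, 0, -0.038, -0.012, 0, 0, 0, 0, -0.038, -0.012, 0, 0, 0, 0, -0.0045, 0, 0, 0, 0, 0, 0, 0, 0, 0, 0, 0, 0, 0, 0, 0, 0, 0]' | python3 -m inch
python3 - <<'E'
from h import *
p=camera_params("wrist")  # now moved; only top-based check below
im=camera("top"); s=sense(); k=np.array([.485,-.188,.238])
print(s['tcp_pos'],s['ee_rot'].T@(k-s['tcp_pos']))
im=camera("scene")[110:200,340:460]
cv2.imwrite("pics/s2.png",cv2.resize(im,None,fx=5,fy=5,interpolation=cv2.INTER_CUBIC))
E
```

```text
time: 2.57
tcp_pos: [0.4873, -0.1791, 0.3103]
ee_rot: [[0.08, 0.997, -0.0], [0.997, -0.08, 0.001], [0.001, -0.0, -1.0]]
wrist_force: [-0.1, 0.3, 1.0]
grip_width: 0.0599
finger_force: 0.0
[ 0.48758334 -0.17848193  0.31037792] [-0.00974549 -0.00180351  0.07237129]
```

View pics/s2.png

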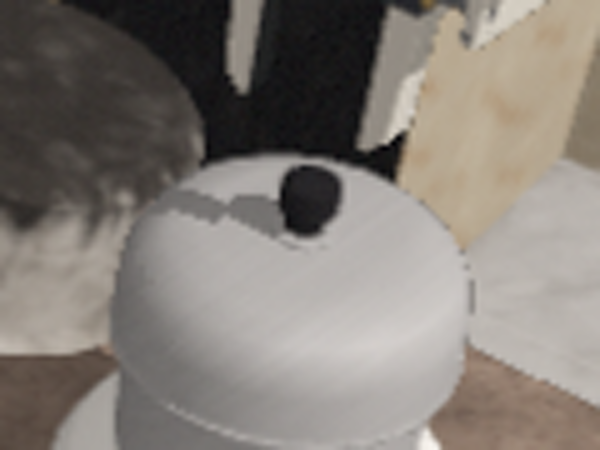

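Fingertips at (245,90) and (375,145) straddle the knob at (311,200). I'll descend and grip.

```bash
echo '[-0.0095, -0.002, 0, 0, 0, 0, 0, 0, 0.022, 0, 0, 0, 0, 0, 0.022, 0, 0, 0, 0, 0, 0.022, 0, 0, 0, 0, 0, 0, 0, 0, 0, 0, 0, 0, 0, 0, 0]' | python3 -m inch
echo '[0, 0, 0, 0, 0, 0, 0, 0, 0, 0, 0, 0, 0, 0, 0, 0, 0, 0, 0, 0, 0, 0, 0, 0, 0, 0, 0, 0, 0, 0, 0, 0, 0, 0, 0, 0]' | python3 -m inch 0.0 25
```

```text
time: 3.17
tcp_pos: [0.4843, -0.188, 0.2438]
ee_rot: [[0.077, 0.997, -0.002], [0.997, -0.077, 0.001], [0.001, -0.002, -1.0]]
wrist_force: [0.1, -0.0, 0.5]
grip_width: 0.0599
finger_force: 0.0
time: 3.67
tcp_pos: [0.4847, -0.1888, 0.245]
ee_rot: [[0.079, 0.997, 0.0], [0.997, -0.079, -0.0], [-0.0, 0.0, -1.0]]
wrist_force: [0.4, -0.6, 1.2]
grip_width: 0.0293
finger_force: 25.0
```

```bash
echo '[0, 0, -0.01, 0, 0, 0, 0, 0, -0.015, 0, 0, 0, 0, 0, -0.015, 0, 0, 0, 0, 0, -0.015, 0, 0, 0, 0, 0, -0.015, 0, 0, 0, 0, 0, -0.015, 0, 0, 0, 0, 0, -0.01, 0, 0, 0, 0, 0, 0, 0, 0, 0]' | python3 -m inch - 35
python3 - <<'E'
from h import *
s=sense();print(s['tcp_pos'],s['wrist_force'],s['ee_rot'].T@(np.array([.4826,.0451,0])-s['tcp_pos']))
E
```

```text
time: 4.33
tcp_pos: [0.4853, -0.1892, 0.3427]
ee_rot: [[0.079, 0.997, 0.004], [0.997, -0.079, -0.002], [-0.002, 0.004, -1.0]]
wrist_force: [0.1, -0.2, -1.3]
grip_width: 0.029
finger_force: 35.0
[ 0.48532211 -0.18917757  0.34266692] [ 0.13628231 -0.17674107 -1.26297571] [ 0.23386751 -0.0224825   0.34222001]
```

```bash
echo '[0.015, -0.0015, 0, 0, 0, 0, 0.03, -0.003, 0, 0, 0, 0, 0.035, -0.0035, 0, 0, 0, 0, 0.035, -0.0035, 0, 0, 0, 0, 0.035, -0.0035, 0, 0, 0, 0, 0.035, -0.0035, 0, 0, 0, 0, 0.03, -0.003, 0, 0, 0, 0, 0.015, -0.001, 0, 0, 0, 0]' | python3 -m inch
echo '[0.004, 0, 0, 0, 0, 0, 0, 0, 0.015, 0, 0, 0, 0, 0, 0.03, 0, 0, 0, 0, 0, 0.03, 0, 0, 0, 0, 0, 0.03, 0, 0, 0, 0, 0, 0.03, 0, 0, 0, 0, 0, 0.02, 0, 0, 0, 0, 0, 0, 0, 0, 0]' | python3 -m inch
python3 - <<'E'
from h import *
s=sense();print(s['tcp_pos'],s['wrist_force'],s['ee_rot'].T@(np.array([.4826,.0451,0.103])-s['tcp_pos']))
im=camera("scene")[130:330,250:470]
cv2.imwrite("pics/s3.png",cv2.resize(im,None,fx=3,fy=3,interpolation=cv2.INTER_CUBIC))
E
```

```text
time: 5.0
tcp_pos: [0.4795, 0.0455, 0.3388]
ee_rot: [[0.077, 0.997, -0.001], [0.997, -0.077, 0.001], [0.001, -0.001, -1.0]]
wrist_force: [0.4, -0.5, -2.9]
grip_width: 0.029
finger_force: 35.0
time: 5.67
tcp_pos: [0.4769, 0.0455, 0.1785]
ee_rot: [[0.08, 0.997, -0.01], [0.997, -0.08, -0.0], [-0.001, -0.01, -1.0]]
wrist_force: [-0.7, 0.7, -2.9]
grip_width: 0.0293
finger_force: 35.0
[0.47691977 0.04552981 0.1785352 ] [-0.73401013  0.67899254 -2.91477225] [0.00010225 0.00643534 0.07547578]
```

View pics/s3.png

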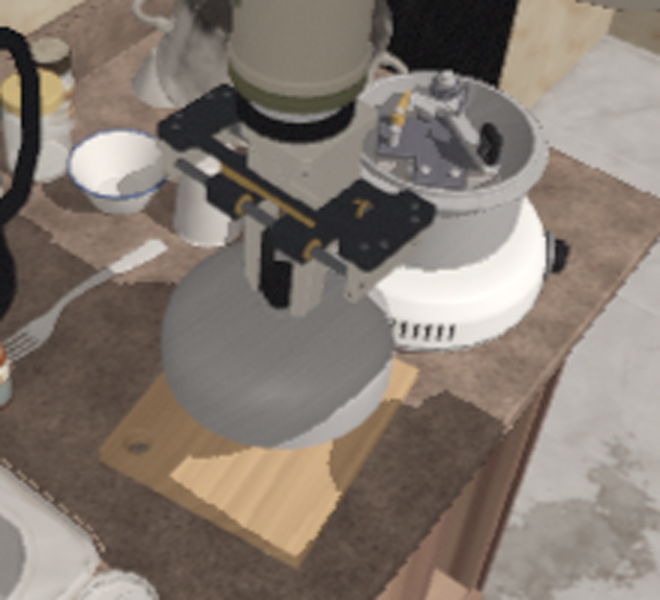

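The lid hangs above the board and the open grinder shows its tab (black, at (490,145) in the crop). I'll lower it.

```bash
echo '[0, 0.005, 0.02, 0, 0, 0, 0, 0, 0.02, 0, 0, 0, 0, 0, 0.015, 0, 0, 0, 0, 0, 0.009, 0, 0, 0, 0, 0, 0.004, 0, 0, 0, 0, 0, 0, 0, 0, 0, 0, 0, 0, 0, 0, 0]' | python3 -m inch
echo '[0, 0, 0.003, 0, 0, 0, 0, 0, 0.003, 0, 0, 0, 0, 0, 0, 0, 0, 0, 0, 0, 0, 0, 0, 0]' | python3 -m inch
```

```text
time: 6.3
tcp_pos: [0.4865, 0.0458, 0.118]
ee_rot: [[0.079, 0.997, 0.002], [0.997, -0.079, -0.0], [0.0, 0.002, -1.0]]
wrist_force: [0.0, 0.3, -1.9]
grip_width: 0.0295
finger_force: 35.0
time: 6.63
tcp_pos: [0.4856, 0.0459, 0.1107]
ee_rot: [[0.079, 0.997, -0.0], [0.997, -0.079, -0.0], [-0.0, -0.0, -1.0]]
wrist_force: [-0.4, 0.1, -2.0]
grip_width: 0.0296
finger_force: 35.0
```

```bash
echo '[0, 0, 0.003, 0, 0, 0, 0, 0, 0.002, 0, 0, 0, 0, 0, 0, 0, 0, 0, 0, 0, 0, 0, 0, 0]' | python3 -m inch
echo '[0, 0, 0.0015, 0, 0, 0, 0, 0, 0, 0, 0, 0, 0, 0, 0, 0, 0, 0]' | python3 -m inch
echo '[0, 0, 0.001, 0, 0, 0, 0, 0, 0, 0, 0, 0, 0, 0, 0, 0, 0, 0]' | python3 -m inch
```

```text
time: 6.97
tcp_pos: [0.4854, 0.0459, 0.1053]
ee_rot: [[0.079, 0.997, -0.001], [0.997, -0.079, 0.0], [-0.0, -0.001, -1.0]]
wrist_force: [0.8, 0.1, -1.6]
grip_width: 0.0293
finger_force: 35.0
time: 7.22
tcp_pos: [0.4855, 0.0459, 0.1041]
ee_rot: [[0.079, 0.997, -0.0], [0.997, -0.079, 0.0], [0.0, -0.0, -1.0]]
wrist_force: [0.5, 0.1, -2.4]
grip_width: 0.0292
finger_force: 35.0
time: 7.47
tcp_pos: [0.4855, 0.0459, 0.1031]
ee_rot: [[0.079, 0.997, -0.0], [0.997, -0.079, -0.0], [-0.0, -0.0, -1.0]]
wrist_force: [0.6, -0.7, -2.5]
grip_width: 0.0291
finger_force: 35.0
```

```bash
echo '[0, 0, 0.0012, 0, 0, 0, 0, 0, 0, 0, 0, 0, 0, 0, 0, 0, 0, 0]' | python3 -m inch
echo '[0, 0, 0.001, 0, 0, 0, 0, 0, 0, 0, 0, 0, 0, 0, 0, 0, 0, 0]' | python3 -m inch
```

```text
time: 7.72
tcp_pos: [0.4857, 0.0459, 0.1029]
ee_rot: [[0.079, 0.997, 0.0], [0.997, -0.079, -0.0], [-0.0, 0.0, -1.0]]
wrist_force: [-4.6, -0.2, 6.7]
grip_width: 0.0292
finger_force: 35.0
time: 7.97
tcp_pos: [0.4857, 0.0459, 0.1029]
ee_rot: [[0.079, 0.997, 0.0], [0.997, -0.079, -0.0], [-0.0, 0.0, -1.0]]
wrist_force: [-10.9, -0.4, 17.0]
grip_width: 0.0293
finger_force: 35.0
```

```bash
echo '[0, 0, -0.0015, 0, 0, 0, 0, 0, 0, 0, 0, 0]' | python3 -m inch
echo '[0, 0, 0, 0, 0, 0, 0, 0, 0, 0, 0, 0, 0, 0, 0, 0, 0, 0, 0, 0, 0, 0, 0, 0]' | python3 -m inch 0.065
echo '[0, 0, -0.015, 0, 0, 0, 0, 0, -0.03, 0, 0, 0, 0, 0, -0.035, 0, 0, 0, 0, 0, -0.035, 0, 0, 0, 0, 0, -0.035, 0, 0, 0, 0, 0, -0.035, 0, 0, 0, 0, 0, -0.02, 0, 0, 0, 0, 0, 0, 0, 0, 0]' | python3 -m inch
python3 - <<'E'
from h import *
a=camera("top")[175:290,245:425]; b=camera("scene")[140:330,260:460]
a=cv2.resize(a,(700,447),interpolation=cv2.INTER_CUBIC)
cv2.imwrite("pics/t4.png",a)
cv2.imwrite("pics/s4.png",cv2.resize(camera("scene")[145:205,355:440],None,fx=9,fy=9,interpolation=cv2.INTER_CUBIC))
E
```

```text
time: 8.13
tcp_pos: [0.486, 0.0459, 0.103]
ee_rot: [[0.079, 0.997, 0.001], [0.997, -0.079, -0.0], [0.0, 0.001, -1.0]]
wrist_force: [1.4, -0.7, 2.3]
grip_width: 0.0293
finger_force: 35.0
time: 8.47
tcp_pos: [0.4856, 0.0459, 0.1023]
ee_rot: [[0.079, 0.997, -0.0], [0.997, -0.079, -0.0], [-0.0, -0.0, -1.0]]
wrist_force: [0.5, -0.5, -0.2]
grip_width: 0.0516
finger_force: 0.0
time: 9.13
tcp_pos: [0.4878, 0.0459, 0.3136]
ee_rot: [[0.079, 0.997, 0.009], [0.997, -0.079, -0.0], [0.001, 0.009, -1.0]]
wrist_force: [1.1, 0.4, 1.0]
grip_width: 0.0648
finger_force: 0.0
```

View pics/t4.png

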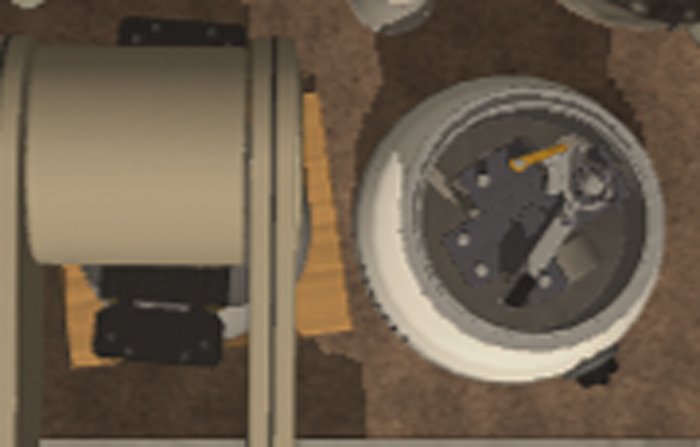

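View pics/s4.png

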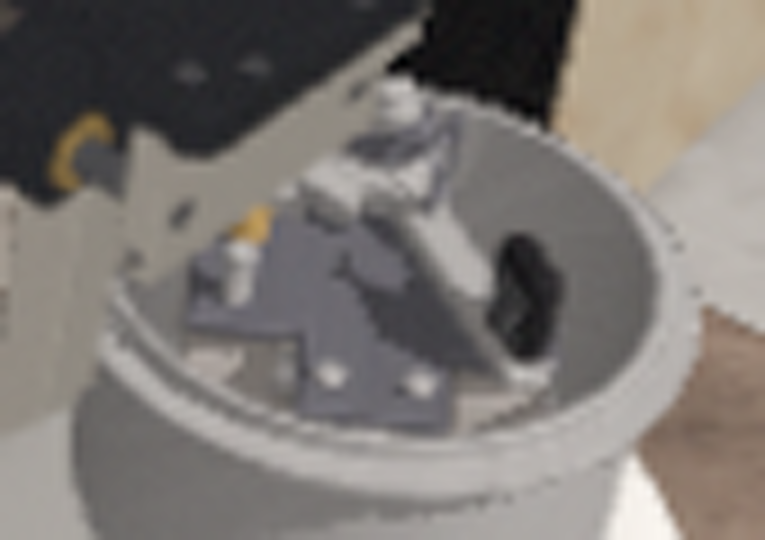

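Top crop: tab at about (521,289), pivot post at (592,185). Scene crop: the tab's black top is around (528,245).

```bash
cat >> h.py <<'E'
def arc(piv,a0,t):
    a=a0-t; return piv+.086*np.array([np.cos(a),np.sin(a)]),a
E
python3 - <<'E'
from h import *
p=camera_params("top"); f=700/180
T=lambda u,v:(245+u/f-.4,175+v/f-.4)
t=onz(p,*T(521,289),.197); v=onz(p,*T(592,185),.191)
print(t,v,np.linalg.norm((t-v)[:2]))
k=np.array([.4855,-.1885]); 
# drum axis and pivot => yaw
w=(v[:2]-k); print("pivot r",np.linalg.norm(w)); yaw=np.arctan2(w[1],w[0])+np.pi/2; print("yaw",yaw)
q=camera_params("scene"); print("proj tab top in scene crop",[ (np.array(proj(q,[t[0],t[1],z]))-[355,145]+.4)*9 for z in(.169,.198)])
a=np.arctan2((t-v)[1],(t-v)[0]); print("arm angle",a)
s=sense();print(s['tcp_pos'],s['ee_rot'].T@(t-s['tcp_pos']))
print(s['ee_rot'][:,1], np.degrees(a))
E
```

```text
[ 0.43572202 -0.17390296  0.197     ] [ 0.50433175 -0.22275723  0.191     ] 0.08422609037449331
pivot r 0.03909210104180513
yaw 0.5026251946326776
proj tab top in scene crop [array([501.61318236, 333.49142569]), array([521.26022119, 250.55700202])]
arm angle 2.5228182628020197
[0.48539654 0.04589275 0.30658641] [-0.22302345 -0.03208237  0.10962736]
[ 9.96878330e-01 -7.89493676e-02 -7.69697800e-04] 144.5468389370819
```

```bash
echo '[-0.037, -0.0053, 0, 0, 0, 0, -0.037, -0.0053, 0, 0, 0, 0, -0.037, -0.0053, 0, 0, 0, 0, -0.037, -0.0053, 0, 0, 0, 0, -0.037, -0.0053, 0, 0, 0, 0, -0.037, -0.0053, 0, 0, 0, 0, 0, 0, 0, 0, 0, -0.115, 0, 0, 0, 0, 0, -0.115]' | python3 -m inch 0.04
echo '[0, 0, 0, 0, 0, -0.115, 0, 0, 0, 0, 0, -0.115, 0, 0, 0, 0, 0, -0.115, 0, 0, 0, 0, 0, -0.115, 0, 0, 0, 0, 0, -0.115, 0, 0, 0, 0, 0, -0.115, 0, 0, 0, 0, 0, -0.11, 0, 0, 0, 0, 0, 0]' | python3 -m inch
cat > g.py <<'E'
from h import *
s=sense(); R=s['ee_rot']; print(s['tcp_pos'],np.degrees(np.arctan2(R[1,1],R[0,1])),"to tab",R.T@(np.array([.4355,-.1735,.200])-s['tcp_pos']),s['joint_positions'][5])
E
python3 g.py
```

```text
time: 9.95
tcp_pos: [0.4347, -0.1748, 0.3048]
ee_rot: [[-0.151, 0.989, -0.004], [0.989, 0.151, 0.002], [0.002, -0.004, -1.0]]
wrist_force: [-1.2, 0.4, 0.2]
grip_width: 0.04
finger_force: 0.0
time: 10.62
tcp_pos: [0.4356, -0.1725, 0.305]
ee_rot: [[-0.817, 0.577, -0.003], [0.577, 0.817, 0.002], [0.004, -0.001, -1.0]]
wrist_force: [0.3, -0.6, 0.3]
grip_width: 0.04
finger_force: 0.0
[ 0.43557738 -0.17250333  0.30504372] 54.787943707862034 to tab [-0.00090588 -0.00080611  0.10504148] -1.4428039025167363
```

```bash
echo '[0, 0, 0.025, 0, 0, 0, 0, 0, 0.025, 0, 0, 0, 0, 0, 0.02, 0, 0, 0, 0, 0, 0.01, 0, 0, 0, 0, 0, 0, 0, 0, 0, 0, 0, 0, 0, 0, 0]' | python3 -m inch
python3 g.py
echo '[0, 0, 0.006, 0, 0, 0, 0, 0, 0.006, 0, 0, 0, 0, 0, 0.006, 0, 0, 0, 0, 0, 0.005, 0, 0, 0, 0, 0, 0, 0, 0, 0, 0, 0, 0, 0, 0, 0]' | python3 -m inch
python3 g.py
```

```text
time: 11.12
tcp_pos: [0.4359, -0.1727, 0.2269]
ee_rot: [[-0.813, 0.582, -0.002], [0.582, 0.813, 0.001], [0.002, -0.0, -1.0]]
wrist_force: [-0.5, -0.1, 0.4]
grip_width: 0.0398
finger_force: 0.0
[ 0.43590543 -0.17265818  0.22689211] 54.39552770276752 to tab [-0.00020989 -0.00091405  0.02689199] -1.435941749569074
time: 11.62
tcp_pos: [0.4361, -0.1728, 0.2041]
ee_rot: [[-0.814, 0.581, -0.001], [0.581, 0.814, 0.0], [0.001, -0.0, -1.0]]
wrist_force: [-0.0, -0.1, 0.2]
grip_width: 0.0398
finger_force: 0.0
[ 0.4361485  -0.17278924  0.20408393] 54.485645440314265 to tab [ 0.00011195 -0.00095477  0.00408413] -1.4374935164881255
```

```bash
echo '[0, -0.001, 0.003, 0, 0, 0, 0, 0, 0, 0, 0, 0, 0, 0, 0, 0, 0, 0]' | python3 -m inch
echo '[0, 0, 0, 0, 0, 0, 0, 0, 0, 0, 0, 0, 0, 0, 0, 0, 0, 0, 0, 0, 0, 0, 0, 0, 0, 0, 0, 0, 0, 0]' | python3 -m inch 0.0 20
python3 g.py
python3 - <<'E'
from h import *
cv2.imwrite("pics/s5.png",cv2.resize(camera("scene")[100:280,270:450],None,fx=3.3,fy=3.3,interpolation=cv2.INTER_CUBIC))
E
```

```text
time: 11.87
tcp_pos: [0.4358, -0.1738, 0.2015]
ee_rot: [[-0.814, 0.581, 0.0], [0.581, 0.814, -0.0], [-0.0, 0.0, -1.0]]
wrist_force: [1.0, 0.3, -0.0]
grip_width: 0.04
finger_force: 0.0
time: 12.28
tcp_pos: [0.4358, -0.1738, 0.2015]
ee_rot: [[-0.814, 0.581, -0.0], [0.581, 0.814, -0.0], [-0.0, -0.0, -1.0]]
wrist_force: [-3.4, -3.6, 1.2]
grip_width: 0.0114
finger_force: 2.6
[ 0.43576267 -0.1738324   0.20150822] 54.48410758013062 to tab [0.00040706 0.00011826 0.00150815] -1.439664280891828
```

View pics/s5.png

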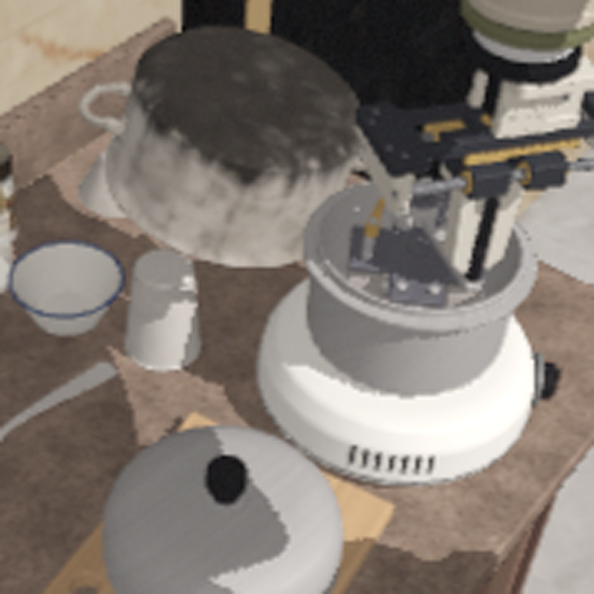

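The lid stands flat on the board at (225,520) and the fingers close on the tab at about (480,240). Now the arc about the pivot (tool x outward, +y = push, +rz = clockwise).

```bash
echo '[0, 0, 0, 0, 0, 0, -0.0001, 0.0043, 0, 0, 0, 0.05, -0.0001, 0.0043, 0, 0, 0, 0.05, -0.0001, 0.0043, 0, 0, 0, 0.05, -0.0001, 0.0043, 0, 0, 0, 0.05, -0.0001, 0.0043, 0, 0, 0, 0.05, -0.0001, 0.0043, 0, 0, 0, 0.05, 0, 0, 0, 0, 0, 0]' | python3 -m inch; python3 g.py
```

```text
time: 13.0
tcp_pos: [0.4535, -0.1553, 0.2014]
ee_rot: [[-0.604, 0.797, -0.001], [0.797, 0.604, -0.001], [0.0, -0.001, -1.0]]
wrist_force: [-2.8, -2.4, 2.3]
grip_width: 0.0098
finger_force: 20.0
[ 0.45354729 -0.15531334  0.20144872] 37.164030148420814 to tab [-0.00359086 -0.02536713  0.00147387] -1.0848275183107885
```

Gripped at 9.8 mm, turned 0.30 rad. I'll go on.

```bash
echo '[-0.0001, 0.0043, 0, 0, 0, 0.05, -0.0001, 0.0043, 0, 0, 0, 0.05, -0.0001, 0.0043, 0, 0, 0, 0.05, -0.0001, 0.0043, 0, 0, 0, 0.05, -0.0001, 0.0043, 0, 0, 0, 0.05, -0.0001, 0.0043, 0, 0, 0, 0.05, -0.0001, 0.0043, 0, 0, 0, 0.05, -0.0001, 0.0043, 0, 0, 0, 0.05]' | python3 -m inch
echo '[-0.0001, 0.0043, 0, 0, 0, 0.05, -0.0001, 0.0043, 0, 0, 0, 0.05, 0, 0, 0, 0, 0, 0, 0, 0, 0, 0, 0, 0]' | python3 -m inch; python3 g.py
```

```text
time: 13.67
tcp_pos: [0.4837, -0.1405, 0.2014]
ee_rot: [[-0.248, 0.969, -0.002], [0.969, 0.248, -0.0], [0.0, -0.002, -1.0]]
wrist_force: [-6.9, -0.9, 3.4]
grip_width: 0.0096
finger_force: 20.0
time: 14.0
tcp_pos: [0.4921, -0.1386, 0.2014]
ee_rot: [[-0.152, 0.988, -0.002], [0.988, 0.152, 0.0], [0.0, -0.002, -1.0]]
wrist_force: [-6.0, -1.8, 3.0]
grip_width: 0.0101
finger_force: 20.0
[ 0.49210463 -0.13863937  0.20143201] 8.73661061379903 to tab [-0.02585892 -0.06124016  0.00153548] -0.5269106051085942
```

```bash
echo '[0, 0.0026, 0, 0, 0, 0.03, 0, 0, 0, 0, 0, 0, 0, 0, 0, 0, 0, 0]' | python3 -m inch
echo '[0, 0.0026, 0, 0, 0, 0.03, 0, 0, 0, 0, 0, 0, 0, 0, 0, 0, 0, 0]' | python3 -m inch
echo '[0, 0.001, 0, 0, 0, 0, 0, 0, 0, 0, 0, 0, 0, 0, 0, 0, 0, 0]' | python3 -m inch; python3 g.py
```

```text
time: 14.25
tcp_pos: [0.4946, -0.1383, 0.2014]
ee_rot: [[-0.122, 0.992, -0.002], [0.992, 0.122, 0.0], [0.0, -0.002, -1.0]]
wrist_force: [-5.9, -0.4, 3.8]
grip_width: 0.01
finger_force: 20.0
time: 14.5
tcp_pos: [0.4971, -0.138, 0.2014]
ee_rot: [[-0.092, 0.996, -0.002], [0.996, 0.092, 0.0], [0.0, -0.002, -1.0]]
wrist_force: [-5.8, -1.3, 4.0]
grip_width: 0.0096
finger_force: 20.0
time: 14.75
tcp_pos: [0.4974, -0.1379, 0.2014]
ee_rot: [[-0.092, 0.996, -0.003], [0.996, 0.092, 0.0], [0.0, -0.003, -1.0]]
wrist_force: [-9.9, -0.8, 6.8]
grip_width: 0.0097
finger_force: 20.0
[ 0.49744573 -0.13791719  0.20139332] 5.30294726282674 to tab [-0.02970609 -0.06496411  0.00160099] -0.4614502900107788
```

```bash
echo '[0, 0.001, 0, 0, 0, 0, 0, 0, 0, 0, 0, 0, 0, 0, 0, 0, 0, 0, 0, 0, 0, 0, 0, 0, 0, 0, 0, 0, 0, 0, 0, 0, 0, 0, 0, 0]' | python3 -m inch; python3 -c "
from bench import *
print(job_done())"
```

```text
time: 15.25
tcp_pos: [0.4976, -0.1379, 0.2013]
ee_rot: [[-0.092, 0.996, -0.005], [0.996, 0.092, 0.0], [0.001, -0.005, -1.0]]
wrist_force: [-14.6, -1.6, 9.9]
grip_width: 0.01
finger_force: 20.0
the job is handed in; nothing more can be done
None
```

I set the lid down flat, close to the middle of the board, then turned the tension arm about 0.86 rad to its stop, where the push force climbed. I handed the job in at 15.25 s with the tab still gripped and pressed there; no verdict was printed.

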